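# Draw a copper tail out through a floor access hatch and hold it clear

### The job

A ready-made copper pipe tail has been left in the void under the raised tiled floor of the meter cupboard; it is longer than the open access hatch. Take hold of it through the hatch, angle it so that one end comes up out of the hatch while the other is still under the floor, and draw it out without forcing it against the tiles or knocking the gas pipe that runs beside it. Leave everything else where it lies, and finish with the gripper holding the tail motionless, its whole length at least 6 cm higher than the tiles and touching nothing else.

Things in the scene. Friction and masses are not known exactly. Their poses are not given: they have to be found in the camera images.
- floor: Raised floor (x -200 to 250, y -300 to 300 mm), fixed to the work surface; place and yaw vary (within 0.35 rad). Origin: under the hatch's centre, at work-surface height. Pale tiles on plywood, 18 mm thick, top 64 mm up; below them a 46 mm high void, down to the work surface, walled by battens at x -155 and 205, y +-255 mm. Open access hatch: x -80 to 80, y -95 to 95 mm. Metal trim at -x.
- hatch (a point): Centre of the open access hatch, level with the tiled top (64 mm above the raised floor's origin), axes as the raised floor: opening 160 mm wide along x, 190 mm long along y.
- gas_pipe: Fixed gas pipe with the raised floor's origin and axes: 22 mm copper with yellow bands, along y in the void from batten to batten, axis at x = 60 mm, 20 mm up, seen along the hatch's +x side. With it the riser out of the tiles at x = 200, y = 250 mm: brass gas cock with red lever, up to 168 mm above the work surface.
- tail: Copper tail: straight 15 mm pipe, 250 mm long, hex nut near each end (24 mm across flats, 18 mm long, centred 101 mm from the middle), 120-210 g. Origin: its middle, on the axis; x along the pipe; ends alike. Starts on the work surface in the void, axis 12 mm up, along the floor's y within 0.1 rad, middle at floor x -25 to 0 mm, ends hidden 5 to 55 mm past the hatch's edges.
- tail_a (a point): The end of the tail at its +x, on the pipe's axis, 125 mm from its middle.
- tail_b (a point): The end of the tail at its -x, on the pipe's axis, 125 mm from its middle.
- pliers: Bystander: water-pump pliers with blue handles, 230 mm long, 15 mm high, lying on the tiles on the raised floor's -x, +y corner. Origin: under the middle; x towards the jaws.
- torch: Bystander: black torch, 125 mm long, 33 mm thick, lying on the tiles on the raised floor's +x, -y corner. Origin: under the middle.
- tee: Bystander: brass tee fitting, 52 mm, 24 mm high, on the tiles on the raised floor's -x, -y corner. Origin: underside.
- bottle: Bystander: white plastic jar, 54 mm across, 95 mm high, standing on the tiles on the +x side of the hatch. Origin: centre of its base.
- hatch_cover: Bystander: the lifted hatch cover, a tiled board 156 x 186 x 18 mm, lying on the work surface to the robot's right. Origin: centre of its underside.
- extinguisher: Bystander: small red fire extinguisher, 84 mm across, 280 mm high, standing on the work surface to the robot's left. Origin: centre of its base.

How it is judged:
On the way:
1. the tail is angled through the hatch: one end is up above the tiles while the other is still under the floor (((height (world z) of tail_a above 0.08 m and height (world z) of tail_b below 0.04 m and contact force between the fingers and tail above 1 N) or (height (world z) of tail_b above 0.08 m and height (world z) of tail_a below 0.04 m and contact force between the fingers and tail above 1 N))), for 0.1 s.
At the end, for the whole second after the job is handed in: The gripper holds the tail, still, with both ends of its axis more than 130 mm above the work surface (66 mm above the tiles); it touches neither floor, gas pipe nor any bystander, and no bystander has moved 30 mm (height (world z) of each of tail_a, tail_b above 0.13 m and contact force between the fingers and tail above 2 N and linear speed of tail below 0.04 m/s and angular speed of tail below 0.4 rad/s and contact force between tail and floor below 0.2 N and contact force between tail and pliers below 0.2 N and contact force between tail and torch below 0.2 N and contact force between tail and tee below 0.2 N and contact force between tail and bottle below 0.2 N and contact force between tail and hatch_cover below 0.2 N and contact force between tail and extinguisher below 0.2 N and distance of each of pliers, torch, tee, bottle, hatch_cover, extinguisher from where it was at the start of the episode below 0.03 m); the arm keeps its last pose, push and grip.
It fails at once if the tail is forced against the raised floor (over 25 N) (contact force between tail and floor above 25 N).
It fails at once if the gas pipe or its riser is knocked (over 15 N) (contact force between anything else and gas_pipe above 15 N).
It fails at once if a bystander (pliers, torch, tee, bottle, hatch cover, extinguisher) is pushed 30 mm or more (distance of any of pliers, torch, tee, bottle, hatch_cover, extinguisher from where it was at the start of the episode above 0.03 m).
It also fails if it takes over 45 s, if anything falls off the work surface, if the arm or the gripper's body presses on something with over 40 N, if the wrist force passes 120 N, or if a joint passes its speed limit or range.

### The arm

A 6-joint arm with a two-finger parallel gripper is mounted at the origin on the work surface. World frame = base frame: x ahead of the robot, y to its left, z up, the work surface at z = 0. Lengths are in m, angles in rad, forces in N, time in s.
With the tool pointing down it reaches from about 0.225 to 0.875 m from the base axis. Payload 3.4 kg.
Tool frame: the origin (TCP) lies midway between the tips of the shut fingers; the grasp point (between the pads) lies 19 mm behind it; x points along the fingers, y is the direction in which the jaws open and shut, and the axes are right-handed (so a half turn about x gives the same grasp; the last joint's range is limited). The gripper opens to 85 mm and grips with 20 to 120 N. Pads are 22 mm wide; open, the fingers measure 114 mm over their backs; the gripper's body (76 mm by 85 mm) begins 54 mm behind the grasp point. The pads swing forward as they close: fully open they stand 13 mm farther back than shut.
Start: joints at [-1.24, 0.276, 1.505, -0, 1.361, -0.121], TCP at [0.251, -0.517, 0.208] pointing down, gripper open.
Joint ranges: [-2.89, 2.89], [-0.75, 2.08], [0.22, 2.7], [-1.18, 4.32], [0.11, 2.71], [-2.7, 2.7]. Speed limits (rad/s): [2.57, 2.57, 3.14, 3.14, 3.14, 3.14].

### API

Orientations are given as a 3x3 rotation matrix whose columns are the frame's x, y, z axes.
In Python, from workcell import ctrl gives the robot as it stands. Calls block until the motion is done:
- ctrl.move_ptp(position, orientation): joint-space move of the TCP to a pose.
- ctrl.move_linear(position, speed=0.15, rot=None, stop_force=None): straight line of the TCP; rot=None keeps the orientation; speed is the mean speed in m/s. With stop_force (N) it stops when the force on the tool has changed by that much, and returns True; else False.
- ctrl.goto_joints(angles): joint-space move.
- ctrl.grip(opening): opening from 0.0 (shut) to 1.0 (fully open); the grip force is fixed at half the most; returns when the fingers have stopped.
- ctrl.sleep(seconds).
- ctrl.ik(position, orientation): joint angles nearest the present ones, or None.
- ctrl.get_obs(): the state.
- ctrl.camera(name): name is "side" or "top" or "wrist"; returns a dict with "img" (384x512x3 uint8, red, green, blue), "fx", "fy", "cx", "cy" (pixels), "k1" (the pictures are not rectified: a ray, as slopes to the right and down, at radius r is drawn at 1 + k1 r^2 times it, then the intrinsics apply), "T" (4x4, takes a point from camera to world coordinates). Camera axes: x right, y up, looking along -z (the intrinsics and any distortion apply to the point x, -y, -z); pixel columns grow to the right and rows downward; lengths in m; the calibration is good to about 2 mm. A picture is of the moment at which its call begins. There is no depth.
A pose or a line that the arm cannot do raises ctrl.MotionError and nothing moves.
- ctrl.close_job(): hands the job in, once; it reports no verdict.
The state is a dict: "t": time; "joints": joint angles; "joint_velocities": joint speeds; "joint_efforts": joint torques, N m; "position": TCP position; "eef_rot": TCP orientation; "force": force on the tool from outside, world axes, zero at the start; "moment": the same for the moment, N m; "grip_width": opening from 0.0 (shut) to 1.0 (fully open).
Only numpy, scipy, OpenCV 4.12 (cv2) and the standard library are available. Lean on these libraries where they do the work, as an engineer would, in place of code of your own. Each camera call takes 0.05 s, during which the arm holds its last target. There are 200 camera calls.

## Working session

There is one attempt and no reset: what is moved stays moved. The work goes in short steps, each a Python script; the robot and the scene stay as the last script left them, time stands still between calls to the robot, and variables do not carry over. Pictures are saved under pics/ and viewed, and the job is handed in when it is done.

```bash
ls; mkdir -p pics; cat > h.py <<'E'
import numpy as np, cv2
from workcell import ctrl
def shot(n,f):
    c=ctrl.camera(n); cv2.imwrite('pics/'+f+'.png',c['img'][:,:,::-1]); np.save('pics/'+f+'.npy',c,allow_pickle=True); return c
def load(f): return np.load('pics/'+f+'.npy',allow_pickle=True).item()
def ray(c,u,v):
    K=np.array([[c['fx'],0,c['cx']],[0,c['fy'],c['cy']],[0,0,1.]])
    p=cv2.undistortPoints(np.array([[[u,v]]],float),K,np.array([c['k1'],0,0,0.]))[0,0]
    T=np.array(c['T']); return T[:3,3],T[:3,:3]@np.array([p[0],-p[1],-1])
def onz(c,u,v,z):
    o,d=ray(c,u,v); return o+d*(z-o[2])/d[2]
def proj(c,P):
    T=np.array(c['T']); q=T[:3,:3].T@(np.array(P,float)-T[:3,3]); x,y=q[0]/-q[2],-q[1]/-q[2]
    s=1+c['k1']*(x*x+y*y); return np.array([c['cx']+c['fx']*x*s,c['cy']+c['fy']*y*s])
def crop(f,x0,y0,x1,y1,k,g):
    im=cv2.imread('pics/'+f+'.png')[y0:y1,x0:x1]; cv2.imwrite('pics/'+g+'.png',cv2.resize(im,None,fx=k,fy=k,interpolation=cv2.INTER_CUBIC))
E
python3 - <<'E'
from h import *
for n in('top','side','wrist'):
    c=shot(n,n+'0'); print(n,c['fx'],c['k1'],np.round(c['T'],3).tolist())
E
```

```text
pics
top 433.05506320125244 -0.07703649283391942 [[-0.016, 0.987, -0.16, 0.327], [-1.0, -0.018, -0.015, -0.004], [-0.017, 0.16, 0.987, 1.472], [0.0, 0.0, 0.0, 1.0]]
side 406.5479315305039 -0.08214731079872391 [[-0.849, 0.297, -0.437, -0.093], [-0.529, -0.489, 0.694, 1.023], [-0.007, 0.82, 0.572, 0.91], [0.0, 0.0, 0.0, 1.0]]
wrist 283.50244791246035 -0.03903288473631272 [[0.435, 0.86, 0.267, 0.319], [-0.9, 0.416, 0.128, -0.482], [-0.001, -0.296, 0.955, 0.373], [0.0, 0.0, 0.0, 1.0]]
```

View pics/top0.png

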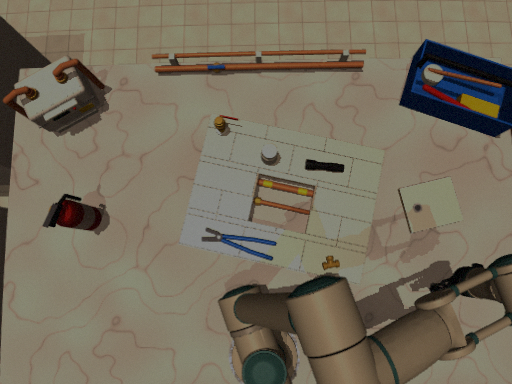

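View pics/side0.png

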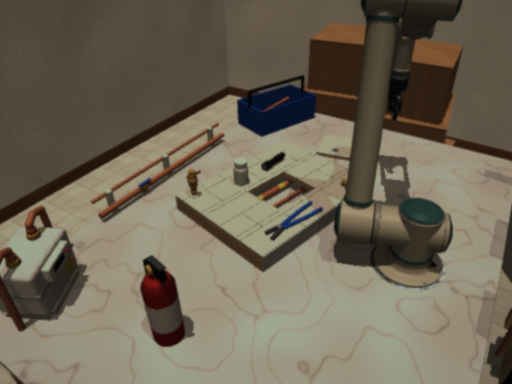

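The top view shows the floor with the hatch near (285,203). The tail lies at about (283,207), with the gas pipe above it at about (287,187).

```bash
python3 - <<'E'
from h import *
crop('top0',170,100,400,290,3.4,'t0c'); crop('top0',240,165,330,245,8,'t0h')
E
```

```text
(no output)
```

View pics/t0c.png

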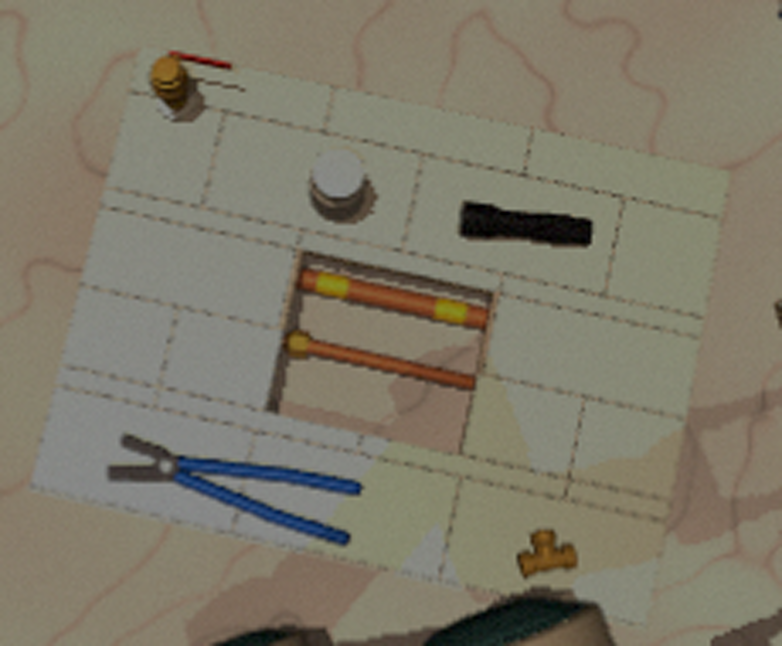

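View pics/t0h.png

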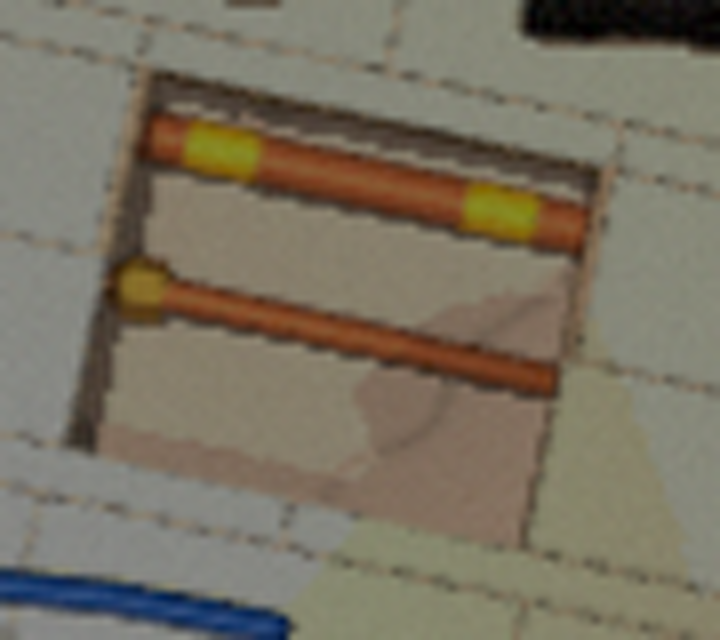

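```bash
python3 - <<'E'
from h import *
c=load('top0')
A=[((140,48),(.25,.3)),((728,172),(.25,-.3)),((645,622),(-.2,-.3)),((32,487),(-.2,.3))]
B=[((152,70),(.08,.095)),((602,170),(.08,-.095)),((525,548),(-.08,-.095)),((70,445),(-.08,.095))]
W=[];F=[]
for (u,v),f in A: W.append(onz(c,170+u/3.4,100+v/3.4,.064)[:2]);F.append(f)
for (u,v),f in B: W.append(onz(c,240+u/8,165+v/8,.064)[:2]);F.append(f)
W=np.array(W);F=np.array(F)
f0=F.mean(0);w0=W.mean(0);U,S,V=np.linalg.svd((F-f0).T@(W-w0));R=(U@V).T
t=w0-R@f0;print('floor',t,'yaw',np.arctan2(R[1,0],R[0,0]));print('res mm',np.round((F@R.T+t-W)*1e3,1).tolist())
np.savez('floor.npz',R=R,t=t)
for (u,v) in [(142,290),(180,293),(365,337),(550,378)]:
    p=onz(c,240+u/8,165+v/8,.012)[:2];print('tail',p,'in floor',R.T@(p-t))
for (u,v),z in [((340,170),.159),((525,223),.08)]:
    p=onz(c,170+u/3.4,100+v/3.4,z)[:2];print(p,R.T@(p-t))
E
```

```text
floor [ 0.49378771 -0.06759287] yaw -0.23400134430718067
res mm [[3.2, 1.5], [2.5, -3.3], [-3.9, -3.4], [-0.7, 2.7], [-0.2, 0.5], [1.0, 0.0], [-0.5, 0.3], [-1.4, 1.7]]
tail [0.50882218 0.01194614] in floor [-0.00381812  0.08085736]
tail [ 0.50725004 -0.00415357] in floor [-0.00161435  0.06483189]
tail [ 0.48707643 -0.0820887 ] in floor [-0.0031672  -0.01565692]
tail [ 0.46823143 -0.1597537 ] in floor [-0.0034903  -0.09557489]
[ 0.65039379 -0.03044255] [0.14372389 0.07245036]
[ 0.61402352 -0.20925974] [ 0.14980748 -0.10992666]
```

View pics/wrist0.png

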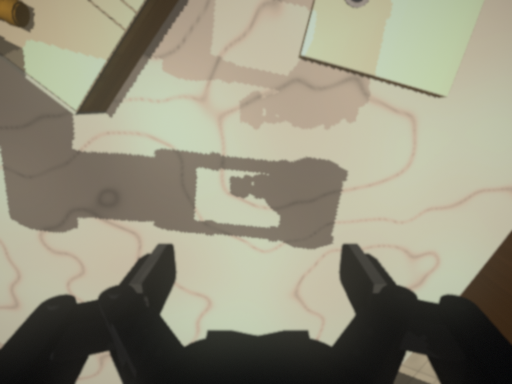

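The floor fit is good: hatch corners agree to about 1–2 mm, and yaw is -0.234. The tail sits at floor x≈-3, nearly parallel to y, with its +y nut at y≈81, so its middle is at y≈-20. Next I'll move above the hatch and refine this with the wrist camera.

```bash
cat >> h.py <<'E'
_f=np.load('floor.npz'); FR,Ft=_f['R'],_f['t']
def f2w(p): return np.r_[FR@np.array(p[:2])+Ft,p[2]]
def rot(th,dyaw,sgn):  # tail +y end up by th; dyaw of tail about z relative to floor y
    cz,sz=np.cos(dyaw),np.sin(dyaw); R3=np.eye(3); R3[:2,:2]=FR@np.array([[cz,-sz],[sz,cz]])
    x=np.array([0,np.sin(th),-np.cos(th)]); y=np.array([sgn,0,0.]); return R3@np.c_[x,y,np.cross(x,y)]
E
python3 - <<'E'
from h import *
for s in(1,-1):
    for th in(0,15,25): 
        q=ctrl.ik(f2w([-.003,0,.15]),rot(np.radians(th),0,s)); print(s,th,None if q is None else np.round(q,2))
s=min((1,-1),key=lambda s:abs(ctrl.ik(f2w([-.003,0,.15]),rot(0,0,s))[5])); print('sgn',s)
ctrl.move_ptp(f2w([-.003,0,.22]),rot(0,0,s))
c=shot('wrist','w1'); o=ctrl.get_obs(); print(o['t'],o['position'])
for p in [(-.003,.081,.012),(.08,.095,.064),(-.08,.095,.064),(.08,-.095,.064),(-.08,-.095,.064)]: print(p,proj(c,f2w(p)))
E
```

```text
1 0 [-0.28  0.2   1.76 -0.    1.18 -0.04]
1 15 [-0.48  0.21  1.78  0.27  1.22 -0.35]
1 25 [-0.6   0.25  1.8   0.42  1.29 -0.53]
-1 0 None
-1 15 None
-1 25 [-0.6   0.25  1.8   0.42  1.29  2.62]Traceback (most recent call last):
  File "<stdin>", line 5, in <module>
  File "<stdin>", line 5, in <lambda>
TypeError: 'NoneType' object is not subscriptable
```

```bash
python3 - <<'E'
from h import *
ctrl.move_ptp(f2w([-.003,0,.22]),rot(0,0,1))
c=shot('wrist','w1'); o=ctrl.get_obs(); print(o['t'],o['position'])
for p in [(-.003,.081,.012),(.08,.095,.064),(-.08,.095,.064),(.08,-.095,.064),(-.08,-.095,.064)]: print(p,proj(c,f2w(p)))
E
```

```text
2.05 [ 0.49093251 -0.0678845   0.21994718]
(-0.003, 0.081, 0.012) [257.6663602  102.01824269]
(0.08, 0.095, 0.064) [335.01650488  87.88101134]
(-0.08, 0.095, 0.064) [185.92058859  88.21970363]
(0.08, -0.095, 0.064) [323.47578919 247.25000243]
(-0.08, -0.095, 0.064) [197.23768932 247.51931976]
```

View pics/w1.png

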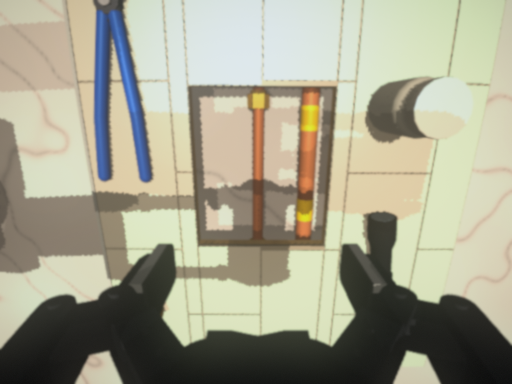

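```bash
python3 - <<'E'
from h import *
crop('w1',180,75,350,255,3.3,'w1c')
E
```

```text
(no output)
```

View pics/w1c.png

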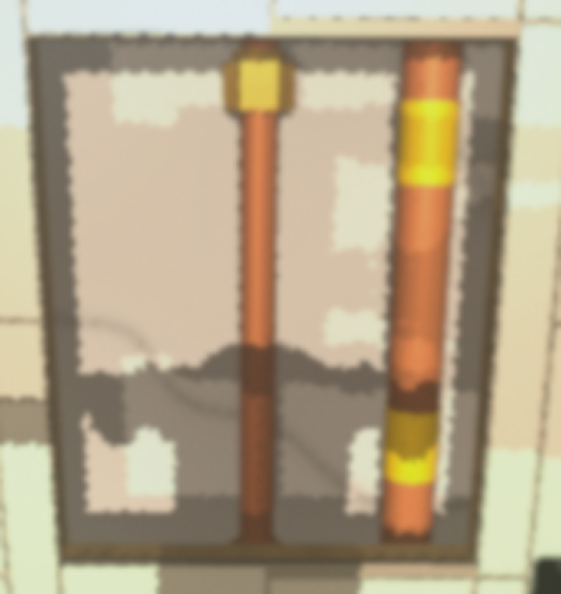

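```bash
python3 - <<'E'
from h import *
c=load('w1'); g=lambda u,v,z:onz(c,180+u/3.3,75+v/3.3,z)
W=np.array([g(u,v,.064)[:2] for u,v in [(32,37),(518,38),(65,560),(475,560)]]);F=np.array([(-.08,.095),(.08,.095),(-.08,-.095),(.08,-.095)])
print('hatch in old floor frame mm',np.round((W-Ft)@FR*1e3,1).tolist())
for u,v,z in [(259,85,.014),(259,130,.012),(258,330,.012),(257,530,.012)]: p=g(u,v,z);print(np.round(p,4),np.round((p[:2]-Ft)@FR*1e3,1))
for u,v in [(432,60),(410,520)]: print('gas',np.round((g(u,v,.024)[:2]-Ft)@FR*1e3,1))
E
```

```text
hatch in old floor frame mm [[-75.8, 97.0], [82.0, 96.4], [-76.6, -91.0], [80.3, -91.4]]
[0.511  0.0131 0.014 ] [-2.  82.5]
[ 0.5071 -0.003   0.012 ] [-2.  65.9]
[ 0.4882 -0.0801  0.012 ] [ -2.5 -13.4]
[ 0.4668 -0.1675  0.012 ] [  -3.1 -103.5]
gas [61.5 91.1]
gas [ 61.8 -93.3]
```

Both cameras agree to about 2.5 mm, and the gas pipe is at x≈61 as specified. I'll average the two fits, then descend with the jaws part-open (40 mm) at floor y≈0, which is s=+20 mm on the tail.

```bash
python3 - <<'E'
from h import *
t=Ft+FR@np.array([.0013,.0013]); np.savez('floor.npz',R=FR,t=t)
import h; h.Ft=t
ctrl.grip(.47)
X=-.0037
ctrl.move_linear(f2w([X,0,.06]),.12)
print(ctrl.move_linear(f2w([X,0,.004]),.05,stop_force=8))
o=ctrl.get_obs();print(o['position'],o['force'],o['grip_width'])
shot('wrist','w2')
ctrl.grip(0); o=ctrl.get_obs();print(o['t'],o['position'],o['force'],o['grip_width']); shot('wrist','w3')
im=np.hstack([cv2.imread('pics/w2.png'),cv2.imread('pics/w3.png')]);cv2.imwrite('pics/w23.png',cv2.resize(im,(800,300)))
E
```

```text
False
[ 0.4921006  -0.06585793  0.00431738] [-0.45015533  0.68147374  0.76450367] 0.4703270877549593
5.825 [ 0.49179389 -0.06577907  0.00403475] [ 0.04074887  0.55291443 -0.47195083] -0.001822278161698569
```

View pics/w23.png

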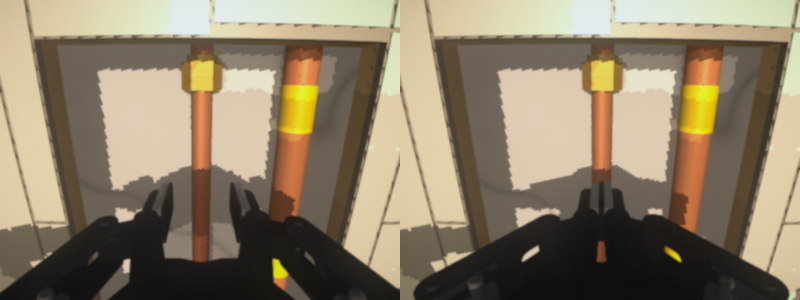

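```bash
python3 - <<'E'
from h import *
c=load('w3');o=ctrl.get_obs();p=np.array(o['position']);ax=np.array(o['eef_rot'])[:,0]
for d in(0,-.019,-.03): print(d,proj(c,p+d*ax))
print(np.round(o['eef_rot'],3).tolist(),o['grip_width'], [proj(c,f2w([-.0037,y,.012])) for y in(0,.02,.04)])
crop('w3',180,200,340,330,5,'w3c'); s=shot('side','s3')
crop('s3',220,130,380,250,5,'s3c')
E
```

```text
0 [258.60600073 231.96264059]
-0.019 [258.7278338  245.97802293]
-0.03 [258.81136089 255.59877897]
[[0.0, 0.973, -0.232], [0.0, -0.232, -0.973], [-1.0, 0.0, -0.0]] 0.0038245878239245184 [array([258.62109431, 237.49523075]), array([258.62383661, 206.79587088]), array([258.62547142, 173.80936979])]
```

View pics/w3c.png

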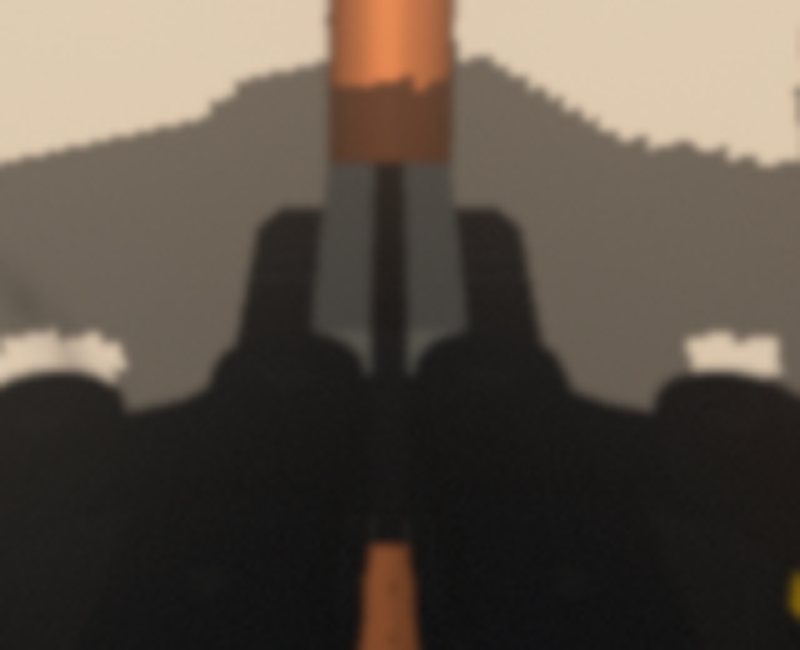

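View pics/s3c.png

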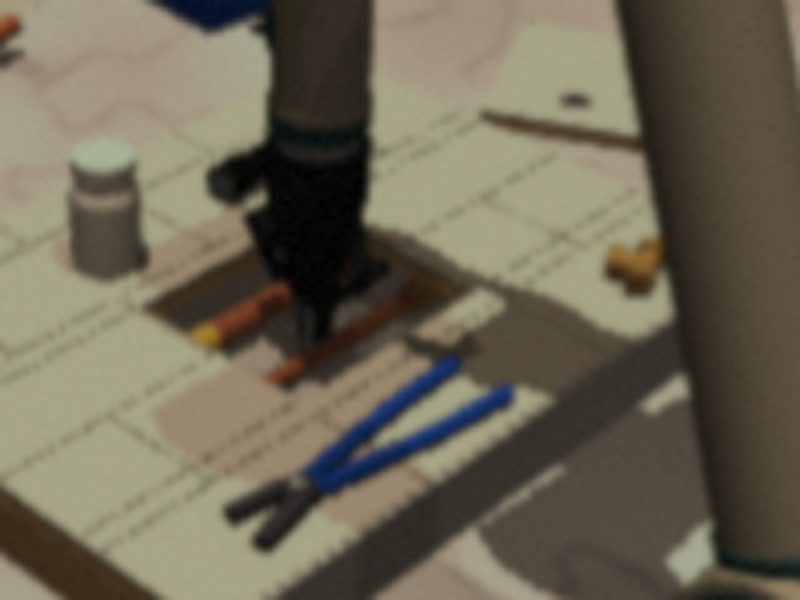

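```bash
python3 - <<'E'
from h import *
c=load('s3');o=ctrl.get_obs();p=np.array(o['position'])
q=lambda P:np.round((proj(c,P)-[220,130])*5)
for d in(0,.02,.04): print(d,q(p+[0,0,d]))
print([q(f2w([-.0037,y,.012])) for y in(-.08,0,.08)],[q(f2w(k+(.064,))) for k in[(-.08,.095),(-.08,-.095),(.08,.095)]])
print(o['joints'], ctrl.ik(p,np.array(o['eef_rot'])))
E
python3 -c "
import cv2;im=cv2.imread('pics/s3.png')[175:215,262:312];cv2.imwrite('pics/s3d.png',cv2.resize(im,None,fx=14,fy=14,interpolation=cv2.INTER_CUBIC))"
```

```text
0 [308. 365.]
0.02 [309. 344.]
0.04 [309. 322.]
[array([378., 314.]), array([308., 357.]), array([234., 403.])] [array([298., 399.]), array([472., 289.]), array([138., 306.])]
[-2.73328053e-01  3.67448847e-01  1.95909186e+00 -3.03923965e-05
  8.15062883e-01 -3.93128600e-02] [-2.73328053e-01  3.67448847e-01  1.95909186e+00 -3.03923965e-05
  8.15062883e-01 -3.93128600e-02]
```

View pics/s3d.png

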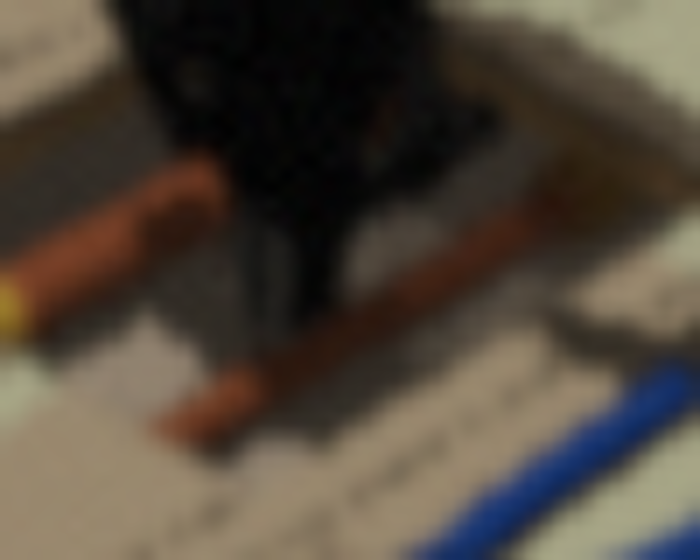

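Both views show the same thing. The shut tips sit on top of the pipe, about 20 mm higher than the TCP reading implies, and the pipe hasn't moved. I'll reopen and feel down gently for the work surface.

```bash
python3 - <<'E'
from h import *
ctrl.grip(.47)
p=np.array(ctrl.get_obs()['position'])
for z in(-.004,-.010,-.015,-.019):
    r=ctrl.move_linear([p[0],p[1],z],.03,stop_force=5); o=ctrl.get_obs(); print(z,r,o['position'][2],np.round(o['force'],1))
    if r: break
print(o['t']); shot('wrist','w4'); shot('side','s4')
a=cv2.resize(cv2.imread('pics/w4.png')[160:330,150:380],(400,296)); b=cv2.resize(cv2.imread('pics/s4.png')[170:220,255:322],(400,296),interpolation=cv2.INTER_CUBIC)
cv2.imwrite('pics/ws4.png',np.hstack([a,b]))
E
```

```text
-0.004 False -0.00433850860811167 [ 1.   0.2 -0.8]
-0.01 False -0.010243766257396952 [-0.9 -0.   0.9]
-0.015 False -0.015230942557318758 [ 0.3 -0.7  0.1]
-0.019 False -0.019210336330710585 [-0.3  0.7  0.3]
7.7583
```

View pics/ws4.png

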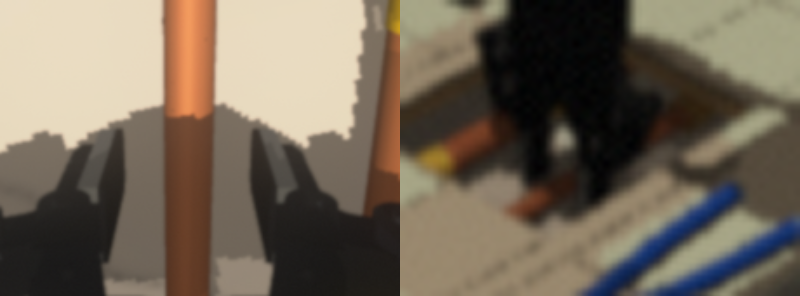

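No contact at a TCP reading of -19 mm, so the reading really is off by about 20 mm. The fingers now straddle the pipe. I'll feel for the surface and back off slightly, then close.

```bash
python3 - <<'E'
from h import *
p=np.array(ctrl.get_obs()['position'])
r=ctrl.move_linear([p[0],p[1],-.028],.02,stop_force=4); o=ctrl.get_obs(); print(r,o['position'],np.round(o['force'],1))
if r:
    ctrl.move_linear([p[0],p[1],o['position'][2]+.0025],.03)
ctrl.grip(0); o=ctrl.get_obs();print(o['t'],o['position'],np.round(o['force'],1),o['grip_width']); shot('wrist','w5'); shot('side','s5')
a=cv2.resize(cv2.imread('pics/w5.png')[160:330,150:380],(400,296)); b=cv2.resize(cv2.imread('pics/s5.png')[170:220,255:322],(400,296),interpolation=cv2.INTER_CUBIC)
cv2.imwrite('pics/ws5.png',np.hstack([a,b]))
E
```

```text
True [ 0.49203485 -0.06585874 -0.02469156] [0.3 0.1 5.3]
8.8333 [ 0.49172283 -0.06576154 -0.02216542] [-0.4  0.1  2.8] 0.14839229029491055
```

View pics/ws5.png

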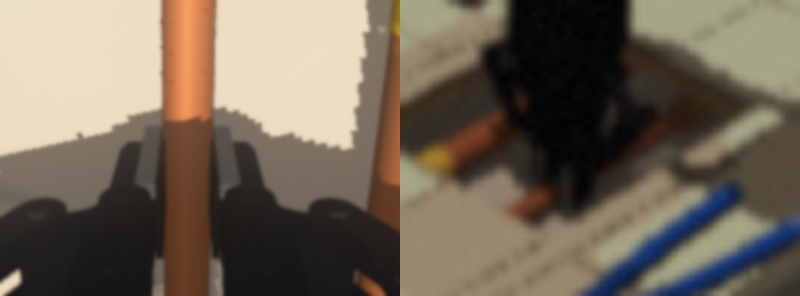

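The tail is gripped: width 0.148 ≈ 12.6 mm on the 15 mm pipe. The pipe sits about 34 mm behind the TCP reading. Next I'll shift it toward -y under the floor and tilt it in small force-guarded steps.

```bash
cat >> h.py <<'E'
D=.0342; XG=None
def go(th,yb,zb,sp=.06,sf=6,sg=.0205):
    th=np.radians(th); L=.125+sg
    P=f2w([-.004,yb+L*np.cos(th),zb+L*np.sin(th)]); R=rot(th,0,1)
    r=ctrl.move_linear(P+D*R[:,0],sp,rot=R,stop_force=sf); o=ctrl.get_obs()
    print(round(o['t'],2),np.round([np.degrees(th),yb,zb],3),r,np.round(o['force'],1),round(o['grip_width'],3),flush=True)
    if r: raise SystemExit('STOP')
E
python3 - <<'E'
from h import *
try:
    go(0,-.1455,.017); go(0,-.175,.017); go(5,-.175,.017); go(10,-.172,.016); go(15,-.160,.015); go(18,-.143,.015)
finally:
    shot('top','t6'); shot('side','s6'); shot('wrist','w6')
    a=cv2.resize(cv2.imread('pics/t6.png')[140:260,210:370],(400,300),interpolation=cv2.INTER_CUBIC); b=cv2.resize(cv2.imread('pics/s6.png')[120:240,210:370],(400,300),interpolation=cv2.INTER_CUBIC); w=cv2.resize(cv2.imread('pics/w6.png'),(400,300))
    cv2.imwrite('pics/m6.png',np.vstack([np.hstack([a,b]),np.hstack([w,w*0])]))
E
```

```text
9.18 [ 0.    -0.146  0.017] False [-0.1 -0.2 -1.4] 0.15
9.82 [ 0.    -0.175  0.017] False [ 0.1 -0.1 -0.8] 0.148
10.19 [ 5.    -0.175  0.017] False [-0.9 -0.8 -2.3] 0.149
10.55 [10.    -0.172  0.016] False [ 0.9  0.2 -2.2] 0.149
10.98 [15.    -0.16   0.015] False [ 0.1  0.2 -1.2] 0.149
11.44 [ 1.80e+01 -1.43e-01  1.50e-02] False [-0.6 -0.4 -2.3] 0.149
```

View pics/m6.png

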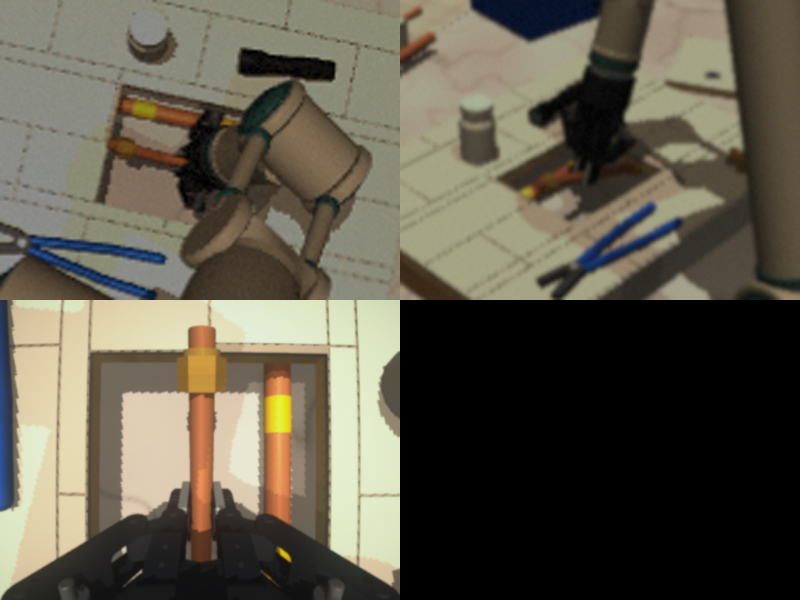

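The +y end is above the tiles and there's been no contact so far. I'll compare the end's predicted pixel with the observed one (≈(257,38) in the full-size wrist image), then carry on.

```bash
python3 - <<'E'
from h import *
c=load('w6'); th=np.radians(18)
for s in(.25,.226): print(s,proj(c,f2w([-.004,-.143+s*np.cos(th),.015+s*np.sin(th)])))
try:
    go(22,-.133,.015); go(25,-.125,.015); ctrl.sleep(.2); go(25,-.095,.0155); go(25,-.068,.016)
finally:
    shot('wrist','w7'); shot('side','s7')
    b=cv2.resize(cv2.imread('pics/s7.png')[120:240,210:370],(400,300),interpolation=cv2.INTER_CUBIC); w=cv2.resize(cv2.imread('pics/w7.png'),(400,300)); cv2.imwrite('pics/m7.png',np.hstack([w,b]))
E
```

```text
0.25 [258.91048633  37.68469178]
0.226 [258.8999414   97.64653264]
11.97 [ 2.20e+01 -1.33e-01  1.50e-02] False [-0.1 -0.  -1.7] 0.153
12.28 [ 2.50e+01 -1.25e-01  1.50e-02] False [-0.3 -0.2 -1.8] 0.146
13.13 [ 2.5e+01 -9.5e-02  1.6e-02] False [ 0.5 -0.1 -2.2] 0.146
13.73 [ 2.5e+01 -6.8e-02  1.6e-02] False [-0.6  0.6 -1.9] 0.148
```

View pics/m7.png

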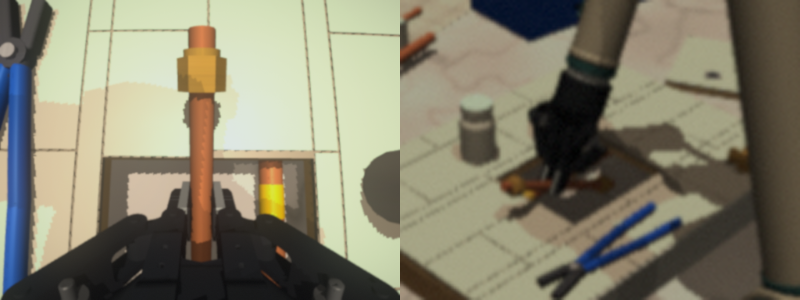

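The prediction (259,38) matches the observation, and the lower end is now inside the hatch. Lifting straight up.

```bash
python3 - <<'E'
from h import *
try:
    go(25,-.068,.09,.08); go(25,-.068,.19,.12); go(12,-.09,.21,.1); ctrl.sleep(.5)
finally:
    o=ctrl.get_obs(); print(o['grip_width'],np.round(o['force'],1),np.abs(o['joint_velocities']).max())
    shot('wrist','w8'); shot('side','s8'); shot('top','t8')
    a=cv2.resize(cv2.imread('pics/t8.png')[100:290,170:424],(400,300),interpolation=cv2.INTER_CUBIC)
    b=cv2.resize(cv2.imread('pics/s8.png')[90:270,170:410],(400,300),interpolation=cv2.INTER_CUBIC); w=cv2.resize(cv2.imread('pics/w8.png'),(400,300)); cv2.imwrite('pics/m8.png',np.vstack([np.hstack([w,b]),np.hstack([a,a*0])]))
    c=load('s8'); th=np.radians(12)
    for s in(0,.25): print(s,(proj(c,f2w([-.004,-.09+s*np.cos(th),.21+s*np.sin(th)]))-[170,90])/.6+[400,0])
E
```

```text
14.91 [25.    -0.068  0.09 ] False [-0.4 -0.  -2.6] 0.148
15.89 [25.    -0.068  0.19 ] False [-0.3  0.8 -1.4] 0.144
16.27 [12.   -0.09  0.21] False [-0.8 -0.4 -2.9] 0.149
0.14462791966836064 [-0.4 -0.2 -1.7] 0.004140107536646182
0 [616.58886512  94.26239422]
0.25 [534.52073766 113.65009782]
```

View pics/m8.png

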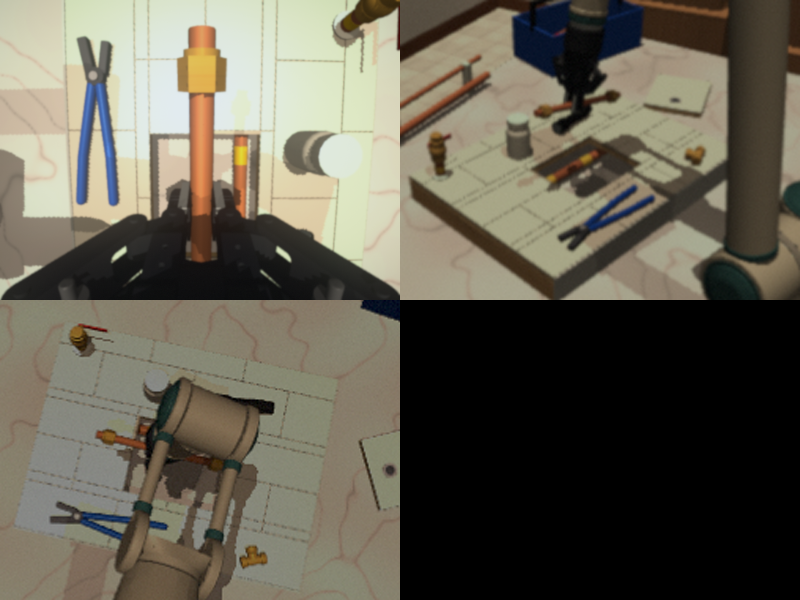

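The tail is held clear in the air. Its ends in the side view are at about (618,97) and (537,112), within about 4 px of the predicted (617,94) and (534,114), so they are at z≈0.21 and 0.26 m. The bystanders look unmoved. Handing in.

```bash
python3 -c "
from workcell import ctrl
ctrl.close_job()"
```

```text
the job is handed in; nothing more can be done
```

I gripped the tail through the hatch and slid it about 30 mm towards -y under the floor. I then tilted it in small steps to 25° so its +y end came up out of the hatch, drew the low end clear of the edge and lifted it. The job was handed in at about 17 s with the tail held still. I got no verdict back.

**Final checks**
- **Height:** the ends appear where planned, within about 4 px (enlarged) in the side view. That puts them at about 0.21 m and 0.26 m, against the 0.13 m needed.
- **Grip and stillness:** the grip width held at about 0.145 and the fastest joint speed was 0.004 rad/s.
- **Contact:** no step of the withdrawal tripped the 6 N stop, and readings stayed at about 1–3 N, roughly the tail's weight.
- **Bystanders:** by eye, the pliers, jar, tee and hatch cover had not moved in the last pictures. The torch was only partly in view, and I did not check the extinguisher again.

**What disagreed**
- **TCP height:** the first close missed. The fingers shut on top of the pipe because the tips were about 23 mm higher than the TCP reading implied. I felt down to the work surface and used that offset for the rest.
- **Hatch position:** the top and wrist cameras differed by about 2.5 mm, so I averaged them.

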